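# Hold the vial carrier up to the barcode reader

### The job

The shaker has stopped and its carrier of loose vials has to be booked in: take the carrier by its grip bar, lift it straight up clear of the shaker, and hold it up to the barcode reader with its label facing the window squarely, centred on it and about 10 cm away. Keep the carrier level all the way so that every vial stays standing in its hole, and do not push any of the other things on the bench or the shaker. Finish while still holding it there in the air, level and still, for the reader to read.

Things in the scene. Friction and masses are not known exactly. Their poses are not given: they have to be found in the camera images.
- carrier: Bare metal vial carrier, 117 (x) x 80 (y) x 132 mm tall, 0.36 to 0.56 kg with vials. Origin: centre of its underside, z up. Six vials in two rows of three; two end plates (4 mm) rise to a grip bar over the vials. Long side +y is a panel with the white label, side -y is open. Starts on the shaker's platform, label side to the bench's left (world +y) within 40 degrees.
- grip_bar (a point): Centre of the carrier's grey plastic grip bar: flat sides, 16 mm wide (carrier y), 22 mm tall, 109 mm long (carrier x), centre 121 mm above the carrier's underside, above its middle. The vials' caps end 64 mm above the underside, 46 mm below the bar. Axes as the carrier's.
- label (a point): Centre of the barcode label (84 x 30 mm, white with black bars) on the carrier's +y side: 42 mm from the carrier's middle line, 21 mm above its underside, so 100 mm below the bar's centre. It faces along carrier +y. Axes as the carrier's.
- shaker: Orbital shaker, off, fixed; white housing about 260 x 230 mm. Origin: centre of its underside, z up; knobs on its front (-x). Platform 240 x 240 mm with a black rubber mat, top 87 mm above the bench; a round steel rail runs along the platform's four edges, 114 mm from the middle, its top 105 mm above the bench.
- reader: Barcode reader on a stand, fixed: round grey foot of 110 mm, steel post, grey head 80 mm wide, 55 mm deep, 144 to 236 mm above the bench, dark window in its front. Origin: centre of the underside of its foot, z up. It looks along its own -x, towards the bench's right (world -y) within 25 degrees.
- window (a point): Centre of the reader's window, 31 mm in front of its origin (reader -x), 190 mm above the bench. Axes as the reader's: it looks along -x. It reads a label that faces it squarely, central before it, about 100 mm away (60 to 140 mm).
- vial1: Capped amber vial, 28 mm across, 60 mm tall, 25 g, standing loose (1.5 mm play all round) in the carrier's hole at carrier x -35, y -18 mm. Origin: centre of its underside, 4 mm above the carrier's underside; z along it, upright.
- vial2: Capped amber vial, 28 mm across, 60 mm tall, 25 g, standing loose (1.5 mm play all round) in the carrier's hole at carrier x -35, y 18 mm. Origin: centre of its underside, 4 mm above the carrier's underside; z along it, upright.
- vial3: Capped amber vial, 28 mm across, 60 mm tall, 25 g, standing loose (1.5 mm play all round) in the carrier's hole at carrier x 0, y -18 mm. Origin: centre of its underside, 4 mm above the carrier's underside; z along it, upright.
- vial4: Capped amber vial, 28 mm across, 60 mm tall, 25 g, standing loose (1.5 mm play all round) in the carrier's hole at carrier x 0, y 18 mm. Origin: centre of its underside, 4 mm above the carrier's underside; z along it, upright.
- vial5: Capped amber vial, 28 mm across, 60 mm tall, 25 g, standing loose (1.5 mm play all round) in the carrier's hole at carrier x 35, y -18 mm. Origin: centre of its underside, 4 mm above the carrier's underside; z along it, upright.
- vial6: Capped amber vial, 28 mm across, 60 mm tall, 25 g, standing loose (1.5 mm play all round) in the carrier's hole at carrier x 35, y 18 mm. Origin: centre of its underside, 4 mm above the carrier's underside; z along it, upright.
- jar: Pale plastic jar with a white cap, 52 mm across, 62 mm tall, standing at the far left corner of the shaker's platform, in its +x +y quarter. Origin: centre of its underside. A bystander.
- bottle_tall: Amber bottle with a blue cap, 42 mm across, 92 mm tall, on the bench. Origin: centre of its underside. A bystander.
- bottle_wide: White bottle, 52 mm across, 86 mm tall, on the bench. Origin: centre of its underside. A bystander.
- bottle_small: Small pale bottle with a yellow cap, 40 mm across, 75 mm tall, on the bench. Origin: centre of its underside. A bystander.
- tube_rack: Red microtube rack, 225 x 67 x 26 mm, lying on the bench between shaker and reader, long side along its x. Origin: centre of its underside. A bystander.
- wash_bottle: White wash bottle with a spout, 68 mm across, 185 mm tall, at the back of the bench. Origin: centre of its underside. A bystander.
- beaker: Clear beaker, 60 mm across, 75 mm tall, at the back left of the bench. Origin: centre of its underside. A bystander.
Mind the look-alikes: they are no part of the job. What is shaped like the vial6 but green is not meant.

How it is judged:
By the outcome, as a careful person would: the job done as asked, in the order asked, and still so for the second after the job is handed in, while the arm keeps its last pose, push and grip.
It also fails if it takes over 42 s, if anything falls off the work surface, if the arm or the gripper's body presses on something with over 40 N, if the wrist force passes 120 N, or if a joint passes its speed limit or range.

### The arm

A 6-joint arm with a two-finger parallel gripper is mounted at the origin on the work surface. World frame = base frame: x ahead of the robot, y to its left, z up, the work surface at z = 0. Lengths are in mm, angles in rad, forces in N, time in s.
With the tool pointing down it reaches from about 350 to 800 mm from the base axis. Payload 7.3 kg.
Tool frame: the origin (TCP) lies on the centre line of the jaws, within the pads' length; the fingertips stand 19 mm ahead of it and the grasp point (between the pads) is the TCP (bot.nose_length is the distance from the TCP to the fingertips, in mm); y points along the fingers, z is the direction in which the jaws open and shut, and the axes are right-handed (so a half turn about y gives the same grasp; the last joint's range is limited). The gripper opens to 85 mm and grips with 20 to 120 N. Pads are 22 mm wide; open, the fingers measure 114 mm over their backs; the gripper's body (76 mm by 85 mm) begins 54 mm behind the grasp point. The pads swing forward as they close: fully open they stand 13 mm farther back than shut.
Start: joints at [1.134, 0.342, 1.524, -0, 1.275, -0.146], TCP at [150.511, 502.98, 250.322] pointing down, gripper open.
Joint ranges: [-2.53, 2.53], [-0.77, 2.02], [0.04, 2.7], [-1, 4.14], [0.28, 2.66], [-3.11, 3.11]. Speed limits (rad/s): [2.57, 2.57, 3.14, 3.14, 3.14, 3.14].

### API

Orientations are given as [roll, pitch, yaw] about the fixed x, y, z axes, in that order (R = Rz(yaw) Ry(pitch) Rx(roll)).
In Python, from rig import bot gives the robot as it stands. The module is installed in compiled form; this text tells all that it offers.
- The arm moves only by the shell command python3 -m pendant 'ROWS'. ROWS is JSON, a list that holds one entry, the list of rows, each a list of 7 numbers: the shift along the tool's x, y, z in m, then the turn, a rotation vector about the tool's x, y, z in degrees, then the opening, from -1 (shut) to 1 (fully open). A call has exactly 10 rows; each row shifts and turns the commanded pose from where the row before left it, along the tool's axes as they then stand; what a row does not reach is not made up. A row lasts 1/12 s, in which the tool goes at most 41.7 mm and 7.16 degrees, less where a joint would pass 70% of its speed; a pose out of reach is approached as far as the arm can. A call with a gripper value outside its range is refused whole. The fingers move at their own pace and stop on an object; the grip force is fixed at half the most. Time passes only in rows, so rows that do not move let the fingers close, or fill a call up. It gives the time, the measured TCP pose, the force and the opening at its end, in the units of the state.
- bot.sense(): the state, without advancing time (a new reading comes with each control period).
- bot.snapshot(name): name is "scene" or "top"; returns (picture, depth): 400x640x3 uint8, red, green, blue; 400x640 float32, mm along the optical axis (not along the pixel's ray), 0 where there is no reading.
- bot.calibration(name): a dict with "mtx" (3x3 intrinsics, pixels), "view" (4x4, takes a point from world to camera coordinates). Camera axes: x right, y up, looking along -z (the intrinsics and any distortion apply to the point x, -y, -z); pixel columns grow to the right and rows downward; lengths in mm; the calibration is good to about 2 mm. A picture is of the moment at which its call begins. calibration takes no time and is no camera call.
- bot.hand_in(): hands the job in, once; it reports no verdict.
The state is a dict: "t": time; "joint_positions": joint angles; "dq": joint speeds; "joint_torque": joint torques, N m; "eef_pos": TCP position; "eef_rot": TCP orientation; "contact_force": force on the tool from outside, world axes, zero at the start; "wrist_torque": the same for the moment, N m; "opening": opening from 0.0 (shut) to 1.0 (fully open).
Only numpy, scipy, OpenCV 4.12 (cv2) and the standard library are available. Lean on these libraries where they do the work, as an engineer would, in place of code of your own. Each camera call takes 0.05 s, during which the arm holds its last target.

## Working session

There is one attempt and no reset: what is moved stays moved. The work goes in short steps, Python scripts to look and compute and a shell command to move; the robot and the scene stay as the last step left them, time stands still between calls to the robot, and variables do not carry over. Pictures are saved under pics/ and viewed, and the job is handed in when it is done.

```bash
mkdir -p pics
python3 - <<'E'
from rig import bot
import cv2,numpy as np
print(bot.sense())
for n in("scene","top"):
    p,d=bot.snapshot(n); cv2.imwrite(f"pics/{n}0.png",p[:,:,::-1]); np.savez(f"{n}0.npz",p=p,d=d)
    c=bot.calibration(n); print(n,c)
E
```

```text
{'t': 0.0, 'joint_positions': array([ 1.13400468e+00,  3.42742353e-01,  1.52502689e+00,  5.99917115e-07,
        1.27539715e+00, -1.46032308e-01]), 'dq': array([ 0.00041589, -0.00261941, -0.00060348, -0.00097774, -0.00015828,
       -0.00077942]), 'joint_torque': array([ 1.22517067e-03, -4.33678186e+01, -2.46012318e+01, -3.93527762e-05,
        7.82410236e-03, -8.00436283e-06]), 'eef_pos': array([150.34133402, 502.62208606, 249.612302  ]), 'eef_rot': array([-1.57235324e+00,  2.29569197e-04, -2.90759695e-01]), 'contact_force': array([ 0.74958162, -0.49473865,  0.60214632]), 'wrist_torque': array([ 0.02261044, -0.02109494, -0.04193181]), 'opening': 0.9975296608180564}
scene {'mtx': array([[378.97220017,   0.        , 315.48848171],
       [  0.        , 378.97220017, 200.07527716],
       [  0.        ,   0.        ,   1.        ]]), 'view': array([[ 8.52301488e-01,  5.23050712e-01,  3.54000137e-04,
        -5.22465501e+02],
       [-2.92416784e-01,  4.75926385e-01,  8.29449517e-01,
         3.38062366e+01],
       [ 4.33675682e-01, -7.07044573e-01,  5.58581573e-01,
        -1.34695728e+03],
       [ 0.00000000e+00,  0.00000000e+00,  0.00000000e+00,
         1.00000000e+00]])}
top {'mtx': array([[362.69930996,   0.        , 315.30588192],
       [  0.        , 362.69930996, 202.72205357],
       [  0.        ,   0.        ,   1.        ]]), 'view': array([[-2.72337226e-02, -9.99627141e-01,  1.97566038e-03,
         6.03983658e+01],
       [ 9.95280600e-01, -2.69310526e-02,  9.32268558e-02,
        -5.60304345e+02],
       [-9.31388887e-02,  4.50525078e-03,  9.95642933e-01,
        -9.47894123e+02],
       [ 0.00000000e+00,  0.00000000e+00,  0.00000000e+00,
         1.00000000e+00]])}
```

View pics/scene0.png

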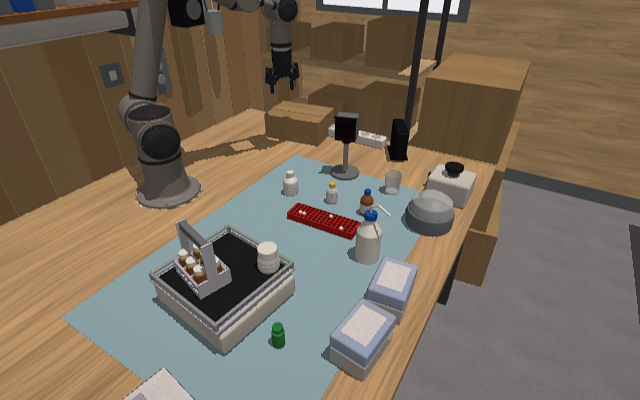

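View pics/top0.png

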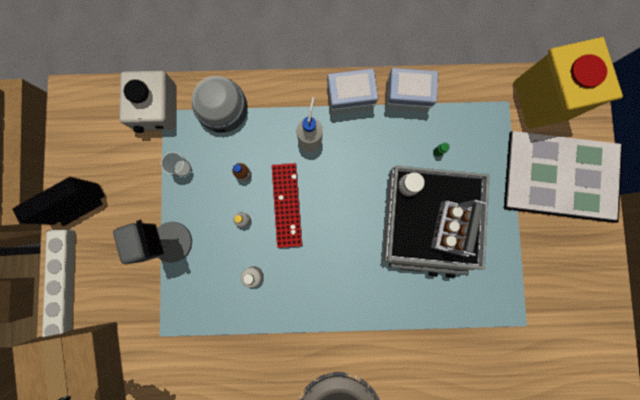

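Scene: carrier at about (203,262) on the shaker, with the reader head at (345,128). Top: grip bar at about (472,228), reader foot at (172,240) and jar at (412,184). The green look-alike vial is at (443,149) in top. I'll measure next.

```bash
cat > h.py <<'E'
import numpy as np,cv2
from rig import bot
def cloud(n,d):
    c=bot.calibration(n);K=c["mtx"];V=c["view"]
    v,u=np.mgrid[0:400,0:640]
    P=np.stack([(u-K[0,2])/K[0,0]*d,-(v-K[1,2])/K[1,1]*d,-d],-1)
    return (P-V[:3,3])@V[:3,:3]
def proj(n,P):
    c=bot.calibration(n);K=c["mtx"];V=c["view"]
    q=np.atleast_2d(P)@V[:3,:3].T+V[:3,3]
    return np.c_[K[0,2]+K[0,0]*q[:,0]/-q[:,2],K[1,2]-K[1,1]*q[:,1]/-q[:,2]]
def ray(n,uv,z):
    c=bot.calibration(n);K=c["mtx"];V=c["view"];R=V[:3,:3];o=-R.T@V[:3,3]
    uv=np.atleast_2d(uv).astype(float)
    dd=np.c_[(uv[:,0]-K[0,2])/K[0,0],-(uv[:,1]-K[1,2])/K[1,1],-np.ones(len(uv))]@R
    return o+dd*((z-o[2])/dd[:,2])[:,None]
E
python3 - <<'E'
from h import *
for n in("top","scene"):
    f=np.load(n+"0.npz");p,d=f["p"],f["d"];C=cloud(n,d)
    ok=d>0
    def box(x0,x1,y0,y1,z0,z1):
        return ok&(C[...,0]>x0)&(C[...,0]<x1)&(C[...,1]>y0)&(C[...,1]<y1)&(C[...,2]>z0)&(C[...,2]<z1)
    def rep(name,m):
        P=C[m]
        if len(P)<4: print(n,name,len(P));return
        r=cv2.minAreaRect(P[:,:2].astype(np.float32))
        print(n,name,len(P),"mean",P.mean(0).round(1),"zrange",P[:,2].min().round(1),P[:,2].max().round(1),"rect",np.round(r[0],1),np.round(r[1],1),round(r[2],1))
    if n=="top": 
        for uv in [(472,228),(460,228),(440,215),(412,184),(172,240),(138,240),(285,205),(309,130)]: print(uv,C[uv[1],uv[0]].round(1))
    else:
        for uv in [(197,242),(345,128),(345,172),(267,255),(345,118)]: print(uv,C[uv[1],uv[0]].round(1))
    rep("bar",box(250,800,-600,-150,200,230))
    rep("bartop",box(250,800,-600,-150,213,226))
    rep("head",box(300,700,250,700,140,250))
    rep("headtop",box(300,700,250,700,230,245))
    rep("foot",box(300,700,250,550,5,30))
    im=p[:,:,::-1]
    cr=im[150:290,370:510] if n=="top" else im[90:310,130:370]
    cv2.imwrite(f"pics/{n}_crop0.png",cv2.resize(cr,None,fx=5 if n=="top" else 2.7,fy=5 if n=="top" else 2.7,interpolation=cv2.INTER_CUBIC)[:600])
E
```

```text
(472, 228) [ 480.3 -287.   220.2]
(460, 228) [ 482.2 -298.1  128.7]
(440, 215) [ 515.6 -259.8  106.8]
(412, 184) [ 588.8 -184.1  146.3]
(172, 240) [472.6 434.2  11.8]
(138, 240) [474.2 419.1 232.3]
(285, 205) [558.  126.8  23.6]
(309, 130) [725.4  56.  148.3]
top bar 586 mean [ 483.  -290.7  215.9] zrange 200.3 222.2 rect [ 482.6 -292.7] [ 26.7 116.4] 74.0
top bartop 457 mean [ 482.5 -292.   218.5] zrange 213.0 222.2 rect [ 482.6 -292.8] [ 26.7 116.4] 73.9
top head 1652 mean [470.  425.3 219.9] zrange 147.1 241.0 rect [470.9 431.8] [80.1 67. ] 16.2
top headtop 1109 mean [470.6 431.5 235. ] zrange 230.0 241.0 rect [470.5 431.8] [79.9 66.9] 17.0
top foot 1204 mean [492.5 423.6  11.7] zrange 5.0 29.9 rect [496.8 372.2] [240.3 396.2] 88.9
(197, 242) [ 517.  -311.2  215.8]
(345, 128) [481.4 410.7 195.8]
(345, 172) [478.9 433.1   8.3]
(267, 255) [ 611.8 -207.2  144.5]
(345, 118) [484.7 400.7 236.5]
scene bar 461 mean [ 493.6 -299.2  213.6] zrange 200.0 219.8 rect [ 486.9 -294.6] [ 26.  120.8] 74.1
scene bartop 312 mean [ 490.2 -296.9  216.9] zrange 213.0 219.8 rect [ 486.9 -294.6] [ 26.  120.8] 74.1
scene head 668 mean [484.4 415.  198.8] zrange 144.8 238.8 rect [476.7 426.8] [80.3 65.4] 15.3
scene headtop 149 mean [478.1 424.1 234.2] zrange 230.3 238.8 rect [476.3 426.6] [78.9 64.7] 14.5
scene foot 406 mean [514.8 422.2  11.6] zrange 5.2 29.9 rect [553. 405.] [110.7 278. ] 68.8
```

View pics/top_crop0.png

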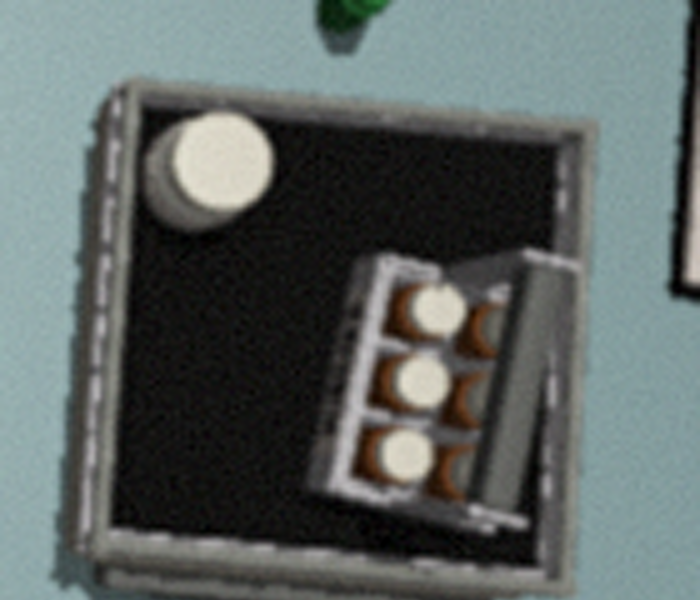

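View pics/scene_crop0.png

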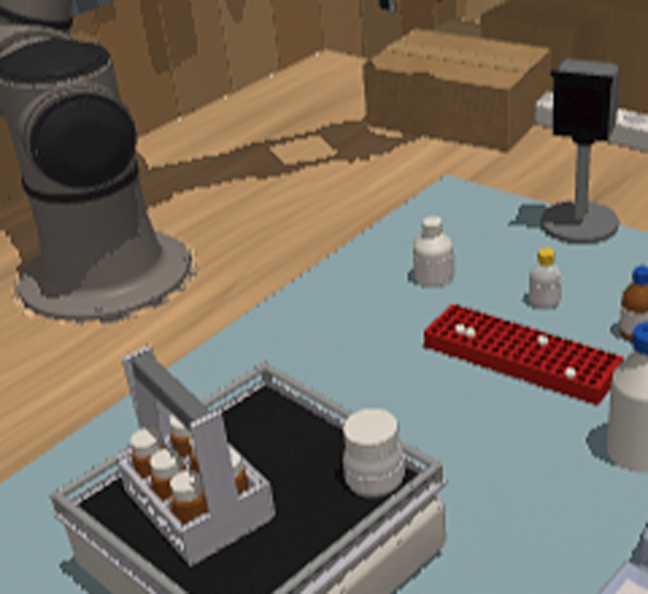

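Run:
```python
from h import *
K3=np.ones((3,3),np.uint8)
for n in("top","scene"):
    f=np.load(n+"0.npz");p,d=f["p"],f["d"];C=cloud(n,d);hsv=cv2.cvtColor(p,cv2.COLOR_RGB2HSV)
    def box(x0,x1,y0,y1,z0,z1):
        return (d>0)&(C[...,0]>x0)&(C[...,0]<x1)&(C[...,1]>y0)&(C[...,1]<y1)&(C[...,2]>z0)&(C[...,2]<z1)
    m=box(250,800,-600,-150,211,226)
    # cast pixels onto plane z=219
    vu=np.argwhere(m); P=ray(n,vu[:,::-1],219.)
    for nm,Q in(("depth",C[m][:,:2]),("ray219",P[:,:2])):
        mu=Q.mean(0);w,v=np.linalg.eigh(np.cov((Q-mu).T));a=v[:,1]*np.sign(v[0,1])
        t=(Q-mu)@a;s=(Q-mu)@v[:,0]
        print(n,nm,mu.round(1),"yaw",np.degrees(np.arctan2(a[1],a[0])).round(1),"ext",np.ptp(t).round(1),np.ptp(s).round(1),"mid",(mu+a*(t.max()+t.min())/2).round(1))
    # head top & front
    m=box(300,700,330,520,231,242).astype(np.uint8); m=cv2.erode(m,K3)>0
    r=cv2.minAreaRect(C[m][:,:2].astype(np.float32)); print(n,"headtop",np.round(r[0],1),np.round(r[1],1),round(r[2],1))
    m=(box(300,700,330,520,150,228)).astype(np.uint8); m=cv2.erode(m,K3)>0
    Q=C[m]; 
    if n=="scene":
        for it in range(4):
            mu=Q.mean(0);nv=np.linalg.svd(Q-mu,full_matrices=False)[2][2];Q=Q[np.abs((Q-mu)@nv)<4]
        nv*=-np.sign(nv[1]); print("front plane",len(Q),mu.round(1),nv.round(3),"dir deg",np.degrees(np.arctan2(nv[1],nv[0])).round(1))
    # post, foot
    m=box(380,580,330,530,6,18); Q=C[m][:,:2].astype(np.float32); c,rad=cv2.minEnclosingCircle(Q); print(n,"foot",np.round(c,1),round(rad,1),len(Q))
    if n=="scene":
        m=box(400,560,330,530,30,130);print("post",C[m].mean(0).round(1),m.sum())
    # jar top
    m=box(520,680,-260,-120,140,160);print(n,"jar",C[m].mean(0).round(1))
    m=box(600,850,-50,150,40,260); print(n,"wash",C[m].min(0).round(0),C[m].max(0).round(0))
```

```text
top depth [ 482.6 -291.6] yaw -15.8 ext 116.4 26.7 mid [ 482.9 -291.7]
top ray219 [ 482.5 -291.2] yaw -15.9 ext 116.7 28.1 mid [ 483.2 -291.4]
top headtop [470.6 431.6] [74.4 61.9] 16.5
top foot [452.3 421.1] 78.0 1004
top jar [ 593.5 -188.   148.5]
top wash [708. -50.  40.] [850.  88. 187.]
scene depth [ 491.2 -297.5] yaw -15.9 ext 120.8 26.1 mid [ 486.5 -296.2]
scene ray219 [ 493.9 -299.4] yaw -16.1 ext 124.3 26.3 mid [ 491.7 -298.8]
scene headtop [477.8 424.9] [69.1 52.2] 15.3
front plane 271 [484.  408.9 191.3] [ 0.323 -0.946 -0.011] dir deg -71.2
scene foot [473.2 434.4] 57.0 313
post [475.2 435.5  78.8] 117
scene jar [ 600.8 -193.3  146.8]
scene wash [716. -50.  40.] [850.  77. 185.]
```

Candidates:
- **Carrier:** grip bar at top (472,228), scene (197,242). The label side faces +y and the bars are visible at about (437,225) in top, which matches the description.
- **Not the carrier:** the green vial at top (443,149) and scene (278,335), the bench bottles at top (242,172), (242,219) and (251,277), and the jar at top (412,184).
- **Reader:** head at scene (345,128), with its dark window. The black box at scene (399,140) is not the reader.

The crop confirms both choices. Carrier yaw is about -16° with the bar at (485,-294,208). Reader yaw is about 16° from the y axis.

I'll lift first, then travel round.

```bash
python3 -m pendant '[[[0,-0.04,0,0,0,0,1],[0,-0.04,0,0,0,0,1],[0.0327,0,-0.0218,0,0,0,1],[0.0327,0,-0.0218,0,0,0,1],[0.0327,0,-0.0218,0,0,0,1],[0.0327,0,-0.0218,0,0,0,1],[0.0327,0,-0.0218,0,0,0,1],[0.0327,0,-0.0218,0,0,0,1],[0.0327,0,-0.0218,0,0,0,1],[0.0327,0,-0.0218,0,0,0,1]]]'
```

```text
t: 0.93
eef_pos: [351.7, 259.2, 330.2]
eef_rot: [-1.571, 0.0, -0.291]
contact_force: [0.8, 0.5, 0.2]
opening: 1.0
```

```bash
python3 -m pendant '[[[0.0327,0,-0.0218,0,0,0,1],[0.0172,0,-0.0345,0,0,0,1],[0.0172,0,-0.0345,0,0,0,1],[0.0172,0,-0.0345,0,0,0,1],[0.0172,0,-0.0345,0,0,0,1],[0.0172,0,-0.0345,0,0,0,1],[0.0172,0,-0.0345,0,0,0,1],[0.0172,0,-0.0345,0,0,0,1],[0.0172,0,-0.0345,0,0,0,1],[0.0172,0,-0.0345,0,0,0,1]]]'
python3 - <<'E'
from rig import bot; print(bot.sense()["joint_positions"].round(2))
E
```

```text
t: 1.77
eef_pos: [435.2, -113.1, 330.1]
eef_rot: [-1.571, 0.0, -0.291]
contact_force: [0.7, 0.2, 0.7]
opening: 1.002
[-0.43  0.15  1.56  0.    1.43 -1.7 ]
```

```bash
python3 -m pendant '[[[0.02,0,-0.0322,0,0,0,1],[0.02,0,-0.0322,0,0,0,1],[0.02,0,-0.0322,0,0,0,1],[0.02,0,-0.0322,0,0,0,1],[0.02,0,-0.0322,0,0,0,1],[0,0.02,0,0,-0.66,0,1],[0,0.02,0,0,0,0,1],[0,0.015,0,0,0,0,1],[0,0,0,0,0,0,1],[0,0,0,0,0,0,1]]]'
cat > look.py <<'E'
import sys
from h import *
tag=sys.argv[1]; s=bot.sense(); print(s["eef_pos"].round(1),np.degrees(s["eef_rot"]).round(2))
for n in("scene","top"):
    p,d=bot.snapshot(n); np.savez(f"{n}{tag}.npz",p=p,d=d)
    u,v=proj(n,s["eef_pos"])[0]; print(n,"tcp px",u.round(1),v.round(1))
    x0=int(np.clip(u-80,0,480));y0=int(np.clip(v-60,0,280))
    print("crop origin",x0,y0,"x4")
    cv2.imwrite(f"pics/{n}_{tag}.png",cv2.resize(p[y0:y0+120,x0:x0+160,::-1],None,fx=4,fy=4,interpolation=cv2.INTER_CUBIC))
E
python3 look.py a
```

```text
t: 2.6
eef_pos: [484.8, -293.9, 274.6]
eef_rot: [-1.57, 0.002, -0.279]
contact_force: [0.8, -0.9, 1.1]
opening: 1.003
[ 484.8 -293.9  274.6] [-89.94   0.12 -16.01]
scene tcp px 187.0 209.9
crop origin 107 149 x4
top tcp px 487.1 225.0
crop origin 407 164 x4
```

View pics/scene_a.png

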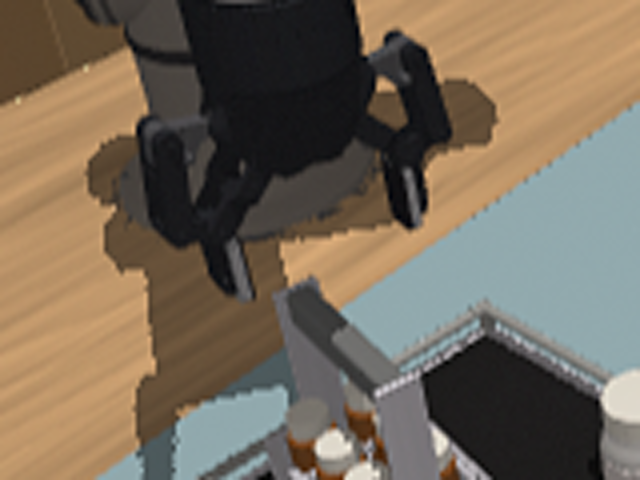

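View pics/top_a.png

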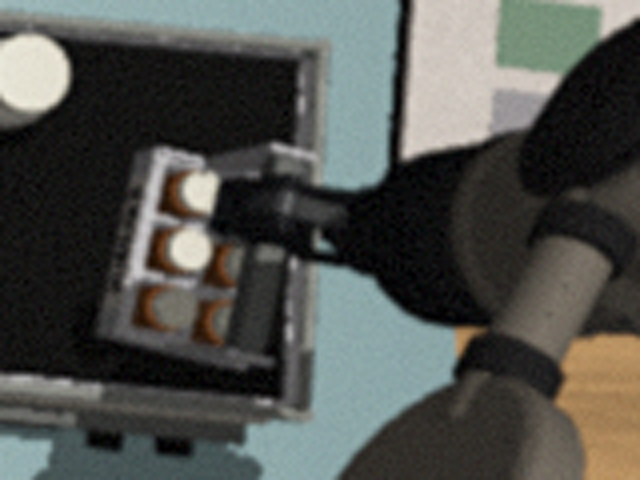

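Scene: the finger tips at crop (245,295) and (415,220) straddle the bar, whose top runs from (305,285) to (410,385). I'll check numerically how the jaw centre sits over the bar.

Run:
```python
from h import *
p=np.array([484.8,-293.9,219.]);a=np.radians(-16);ex=np.array([np.cos(a),np.sin(a),0]);ey=np.array([-np.sin(a),np.cos(a),0])
for n in("scene","top"):
    print(n,"bar top centre predicted",proj(n,p).round(1),"ends",proj(n,[p-54*ex,p+54*ex]).round(1).tolist())
f=np.load("scenea.npz");im=f["p"].copy()
pts=[p+s*54.5*ex+t*8*ey for s,t in((-1,-1),(1,-1),(1,1),(-1,1))]
tip=[np.array([484.8,-293.9,z])+s*42*ey for z in(269,) for s in(-1,1)]
big=cv2.resize(im[149:269,107:267,::-1],None,fx=5,fy=5,interpolation=cv2.INTER_CUBIC)
q=((proj("scene",pts)-[107,149]+.5)*5).astype(int)
cv2.polylines(big,[q],True,(0,0,255),1)
for t in tip:
    u=((proj("scene",t)[0]-[107,149]+.5)*5).astype(int);cv2.circle(big,tuple(map(int,u)),4,(0,255,0),-1)
cv2.imwrite("pics/scene_a2.png",big)
d=f["d"];C=cloud("scene",d)
m=(d>0)&(C[...,2]>255)&(C[...,2]<290)&(np.hypot(C[...,0]-485,C[...,1]+294)<80)
Q=C[m];s=(Q-p)@ey;t=(Q-p)@ex
for g in(s>20,s<-20): print("finger",g.sum(),"x",t[g].mean().round(1),t[g].min().round(1),t[g].max().round(1),"y",s[g].min().round(1),s[g].max().round(1),"zmin",Q[g][:,2].min().round(1))
m=(d>0)&(C[...,2]>212)&(C[...,2]<226)&(np.hypot(C[...,0]-485,C[...,1]+294)<80);Q=C[m];s=(Q-p)@ey;t=(Q-p)@ex
print("bar x",np.percentile(t,[1,99]).round(1),"y",np.percentile(s,[2,50,98]).round(1))
```

```text
scene bar top centre predicted [[192.  231.2]] ends [[180.4, 219.9], [204.5, 243.4]]
top bar top centre predicted [[474.8 225.8]] ends [[469.5, 250.5], [480.1, 201.5]]
finger 76 x 7.9 -8.3 16.8 y 41.5 56.5 zmin 268.1
finger 70 x 10.7 -4.0 16.4 y -56.6 -42.2 zmin 267.7
bar x [-55.4  61.3] y [-11.2  -2.    9.9]
```

View pics/scene_a2.png

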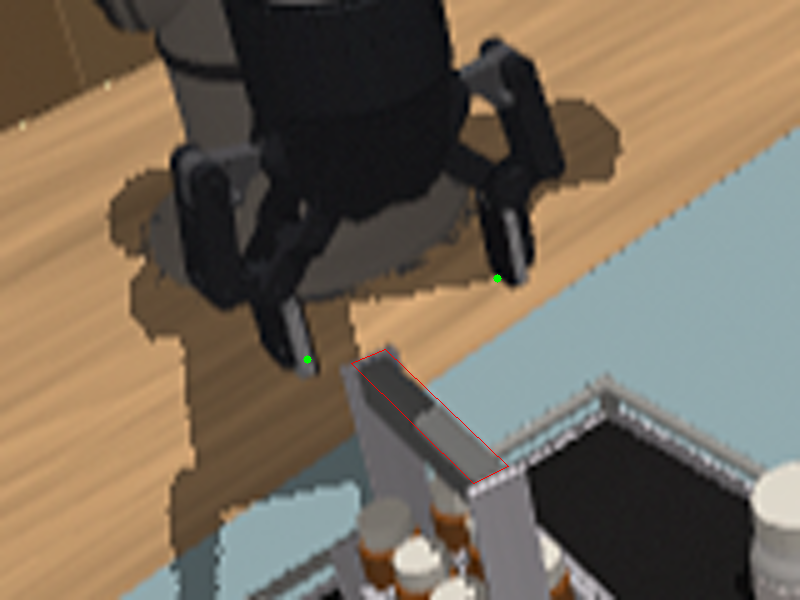

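The jaws are centred over the bar to within a couple of mm. Next: descend and close.

```bash
python3 -m pendant '[[[0,0.015,0,0,0,0,1],[0,0.015,0,0,0,0,1],[0,0.015,0,0,0,0,1],[0,0.012,0,0,0,0,1],[0,0.009,0,0,0,0,1],[0,0,0,0,0,0,0.5],[0,0,0,0,0,0,0],[0,0,0,0,0,0,-0.3],[0,0,0,0,0,0,-0.4],[0,0,0,0,0,0,-0.45]]]'
```

```text
t: 3.53
eef_pos: [485.4, -294.4, 210.1]
eef_rot: [-1.571, -0.001, -0.279]
contact_force: [1.1, 0.1, 0.3]
opening: 0.299
```

```bash
python3 -m pendant '[[[0,0,0,0,0,0,-0.5],[0,0,0,0,0,0,-0.55],[0,0,0,0,0,0,-0.6],[0,0,0,0,0,0,-0.7],[0,0,0,0,0,0,-0.8],[0,0,0,0,0,0,-1],[0,0,0,0,0,0,-1],[0,0,0,0,0,0,-1],[0,0,0,0,0,0,-1],[0,0,0,0,0,0,-1]]]'; python3 look.py b
```

```text
t: 4.37
eef_pos: [485.3, -294.1, 209.6]
eef_rot: [-1.571, -0.001, -0.279]
contact_force: [1.0, 2.1, 4.2]
opening: 0.175
[ 485.3 -294.1  209.6] [-9.0e+01 -3.0e-02 -1.6e+01]
scene tcp px 192.9 234.8
crop origin 112 174 x4
top tcp px 473.0 225.7
crop origin 392 165 x4
```

View pics/scene_b.png

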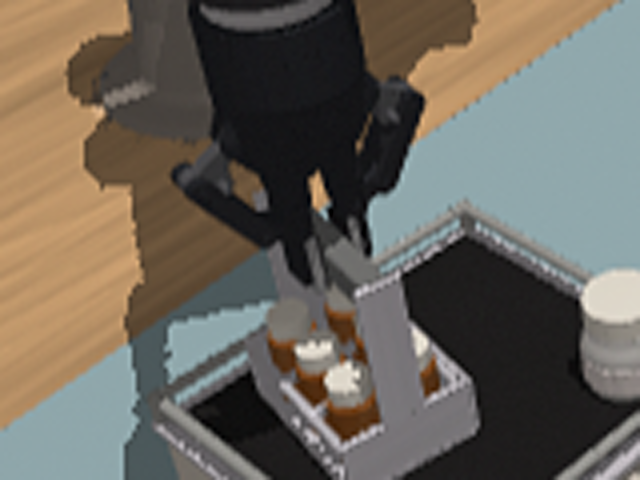

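The pads are closed on the bar at mid-length, opening 0.175 (about 15 mm), and all the visible vials are upright. I'll lift gently and straight up.

```bash
python3 -m pendant '[[[0,-0.001,0,0,0,0,-1],[0,-0.002,0,0,0,0,-1],[0,-0.003,0,0,0,0,-1],[0,-0.004,0,0,0,0,-1],[0,-0.004,0,0,0,0,-1],[0,-0.004,0,0,0,0,-1],[0,-0.004,0,0,0,0,-1],[0,-0.003,0,0,0,0,-1],[0,-0.002,0,0,0,0,-1],[0,-0.001,0,0,0,0,-1]]]'; python3 look.py c
```

```text
t: 5.3
eef_pos: [485.2, -294.2, 237.7]
eef_rot: [-1.571, -0.001, -0.279]
contact_force: [0.1, -0.0, -3.7]
opening: 0.177
[ 485.2 -294.2  237.7] [-9.001e+01 -3.000e-02 -1.600e+01]
scene tcp px 190.4 224.3
crop origin 110 164 x4
top tcp px 478.9 225.4
crop origin 398 165 x4
```

View pics/scene_c.png

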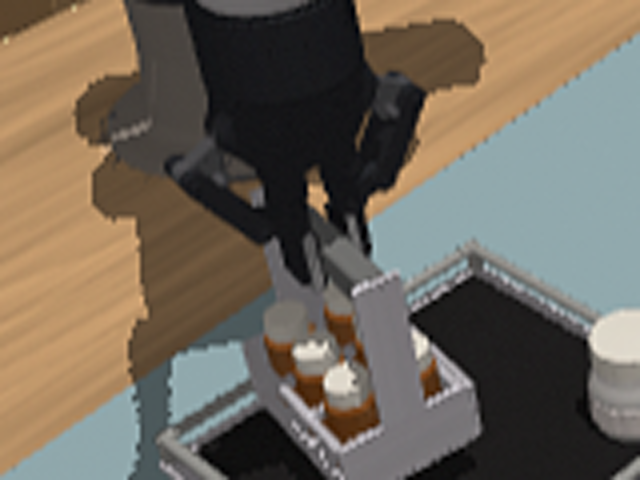

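Lifted 28 mm, level, with the vials standing. Continuing up until it is clear of the rail and the jar.

```bash
python3 -m pendant '[[[0,-0.003,0,0,0,0,-1],[0,-0.007,0,0,0,0,-1],[0,-0.011,0,0,0,0,-1],[0,-0.013,0,0,0,0,-1],[0,-0.013,0,0,0,0,-1],[0,-0.013,0,0,0,0,-1],[0,-0.011,0,0,0,0,-1],[0,-0.008,0,0,0,0,-1],[0,-0.005,0,0,0,0,-1],[0,-0.003,0,0,0,0,-1]]]'; python3 look.py d
python3 - <<'E'
from h import *
p=bot.sense()["eef_pos"]; a=np.radians(-16);ex=np.array([np.cos(a),np.sin(a),0]);ey=np.array([-np.sin(a),np.cos(a),0])
d=np.load("topd.npz")["d"];C=cloud("top",d)
f=np.load("topd.npz")["p"]
m=(d>0)&(C[...,2]>195)&(C[...,2]<345)&(np.abs((C-p)@ex)<70)&(np.abs((C-p)@ey)<60)&(C[...,2]>p[2]-125)
v=np.argwhere(m);print(v.min(0),v.max(0))
E
```

```text
t: 6.23
eef_pos: [485.2, -294.2, 325.0]
eef_rot: [-1.571, -0.001, -0.279]
contact_force: [0.4, 0.6, -4.9]
opening: 0.173
[ 485.2 -294.2  325. ] [-9.001e+01 -4.000e-02 -1.600e+01]
scene tcp px 182.2 189.2
crop origin 102 129 x4
top tcp px 500.2 223.9
crop origin 420 163 x4
[193 448] [258 515]
```

View pics/scene_d.png

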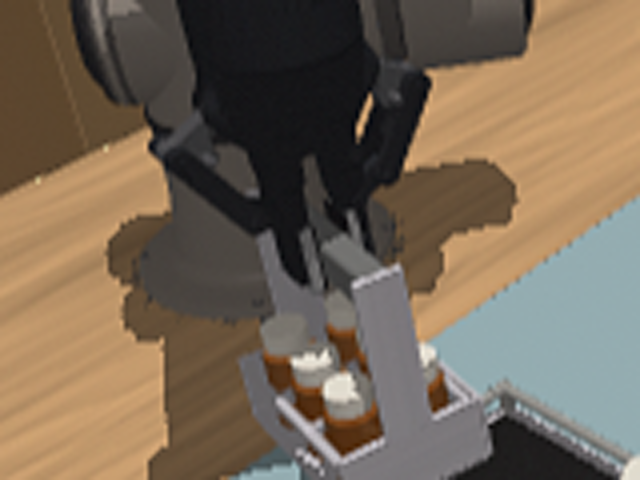

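View pics/top_d.png

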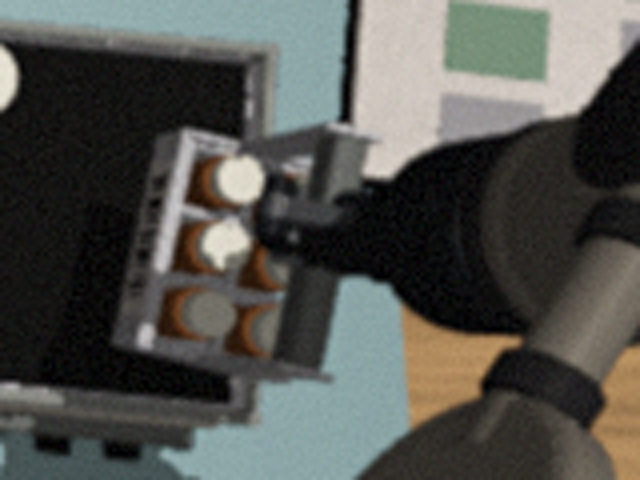

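All six vials are upright, the carrier hangs level, and the barcode is visible on the +y panel at crop (150,240). Now turn by +32.3° over the shaker.

```bash
python3 -m pendant '[[[0,0,0,0,-1.3,0,-1],[0,0,0,0,-2.5,0,-1],[0,0,0,0,-3.6,0,-1],[0,0,0,0,-4.3,0,-1],[0,0,0,0,-4.45,0,-1],[0,0,0,0,-4.45,0,-1],[0,0,0,0,-4.3,0,-1],[0,0,0,0,-3.6,0,-1],[0,0,0,0,-2.5,0,-1],[0,0,0,0,-1.3,0,-1]]]'
python3 - <<'E'
from rig import bot; s=bot.sense();print(s["joint_positions"].round(2),s["eef_rot"]*57.2958)
E
```

```text
t: 7.17
eef_pos: [484.9, -294.0, 323.5]
eef_rot: [-1.569, 0.001, 0.287]
contact_force: [-0.6, 0.6, -4.9]
opening: 0.173
[-0.68  0.38  1.27  0.    1.5  -2.54] [-8.99246043e+01  4.49897985e-02  1.64705898e+01]
```

```bash
python3 -m pendant '[[[0.00137,0,0.00376,0,0,0,-1],[0.00273,0,0.00752,0,0,0,-1],[0.0041,0,0.01128,0,0,0,-1],[0.00547,0,0.01504,0,0,0,-1],[0.00683,0,0.01881,0,0,0,-1],[0.0076,0,0.02092,0,0,0,-1],[0.0076,0,0.02092,0,0,0,-1],[0.0076,0,0.02092,0,0,0,-1],[0.0076,0,0.02092,0,0,0,-1],[0.0076,0,0.02092,0,0,0,-1]]]' && python3 -m pendant '[[[0.0076,0,0.02092,0,0,0,-1],[0.0076,0,0.02092,0,0,0,-1],[0.0076,0,0.02092,0,0,0,-1],[0.0076,0,0.02092,0,0,0,-1],[0.0076,0,0.02092,0,0,0,-1],[0.0076,0,0.02092,0,0,0,-1],[0.0076,0,0.02092,0,0,0,-1],[0.0076,0,0.02092,0,0,0,-1],[0.0076,0,0.02092,0,0,0,-1],[0.0076,0,0.02092,0,0,0,-1]]]'
```

```text
t: 8.0
eef_pos: [495.7, -120.5, 324.5]
eef_rot: [-1.571, -0.001, 0.285]
contact_force: [1.0, -0.2, -4.2]
opening: 0.175
t: 8.83
eef_pos: [509.2, 101.5, 324.6]
eef_rot: [-1.57, -0.0, 0.285]
contact_force: [0.8, -0.5, -4.5]
opening: 0.177
```

```bash
python3 -m pendant '[[[0.0076,0,0.02092,0,0,0,-1],[0.0076,0,0.02092,0,0,0,-1],[0.0076,0,0.02092,0,0,0,-1],[0.0076,0,0.02092,0,0,0,-1],[0.0076,0,0.02092,0,0,0,-1],[0.00683,0,0.01881,0,0,0,-1],[0.00547,0,0.01504,0,0,0,-1],[0.0041,0,0.01128,0,0,0,-1],[0.00273,0,0.00752,0,0,0,-1],[0.00137,0,0.00376,0,0,0,-1]]]' && python3 -m pendant '[[[0,0.001,0,0,0,0,-1],[0,0.003,0,0,0,0,-1],[0,0.005,0,0,0,0,-1],[0,0.006,0,0,0,0,-1],[0,0.006,0,0,0,0,-1],[0,0.005,0,0,0,0,-1],[0,0.004,0,0,0,0,-1],[0,0.002,0,0,0,0,-1],[0,0.001,0,0,0,0,-1],[0,0,0,0,0,0,-1]]]'
python3 look.py e
python3 - <<'E'
import numpy as np,cv2
for n,(x,y) in(("scene",(240,60)),("top",(60,140))):
    p=np.load(n+"e.npz")["p"]; cv2.imwrite(f"pics/{n}_e2.png",cv2.resize(p[y:y+150,x:x+200,::-1],None,fx=4,fy=4,interpolation=cv2.INTER_CUBIC))
E
```

```text
t: 9.67
eef_pos: [520.6, 271.3, 324.3]
eef_rot: [-1.571, 0.0, 0.286]
contact_force: [-1.1, -1.2, -4.9]
opening: 0.171
t: 10.5
eef_pos: [521.3, 269.9, 291.2]
eef_rot: [-1.571, 0.0, 0.284]
contact_force: [-0.1, 0.0, -4.1]
opening: 0.174
[521.3 269.9 291.2] [-9.00e+01  1.00e-02  1.63e+01]
scene tcp px 336.3 117.2
crop origin 256 57 x4
top tcp px 200.6 213.8
crop origin 120 153 x4
```

View pics/scene_e2.png

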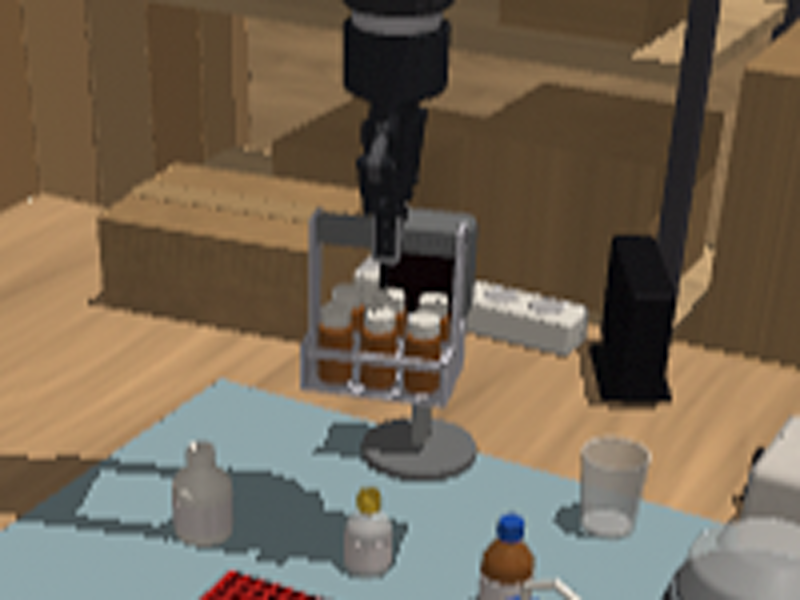

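View pics/top_e2.png

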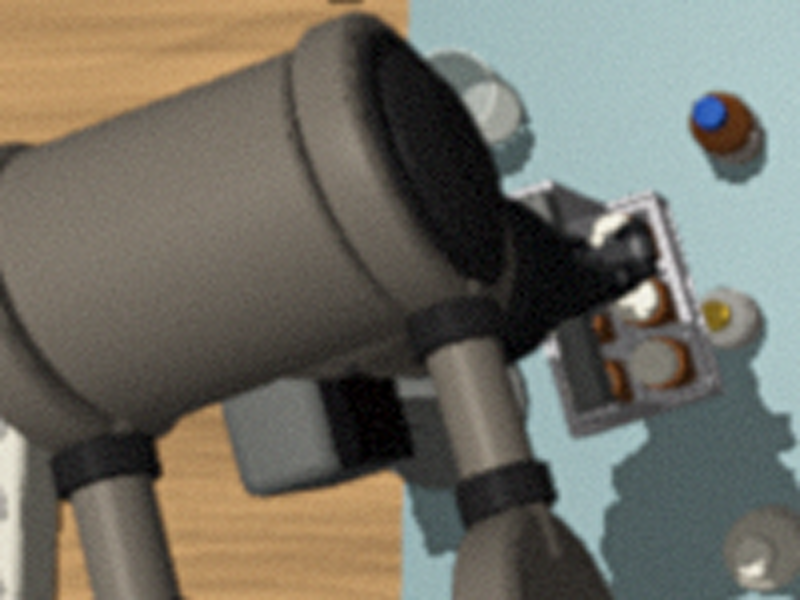

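All six vials stand in the carrier at scene crop (300-475,210-400), in front of the reader. Now I'll measure carrier against reader within the same camera, plus tilt.

Run:
```python
from h import *
def plane(Q,th=3):
    for i in range(6):
        mu=Q.mean(0);nv=np.linalg.svd(Q-mu,full_matrices=False)[2][2];Q=Q[np.abs((Q-mu)@nv)<th]
    return mu,nv*(-np.sign(nv[1])),Q
th=np.radians(16.3);l=np.array([np.cos(th),np.sin(th),0]);k=np.array([np.sin(th),-np.cos(th),0])
for n in("scene","top"):
    f=np.load(n+"0.npz");C=cloud(n,f["d"]);p=f["p"].astype(int)
    B=(f["d"]>0)&(C[...,0]>380)&(C[...,0]<580)&(C[...,1]>330)&(C[...,1]<480)&(C[...,2]>140)&(C[...,2]<245)
    dark=B&(p.max(2)<45)
    for nm,m in(("head",B),("dark",dark)):
        Q=C[m]; s=Q@l
        print(n,nm,len(Q),"lat",np.percentile(s,[1,50,99]).round(1),"look",np.percentile(Q@k,[1,50,99]).round(1),"z",np.percentile(Q[:,2],[1,99]).round(1))
    if n=="scene":
        mu,nv,Q=plane(C[dark]);print("window plane",mu.round(1),len(Q),"yaw",np.degrees(np.arctan2(nv[1],nv[0])).round(2)+90, "lat mid",(np.percentile(Q@l,[1,99]).mean()).round(1),"look",(Q@k).mean().round(1),"z mid",np.percentile(Q[:,2],[1,99]).mean())
    f=np.load(n+"e.npz");C=cloud(n,f["d"]);t=np.array([521.3,269.9,291.2])
    R=C-t;x=R@l;y=R@-k;z=R[...,2]
    m=(f["d"]>0)&(abs(x)<70)&(abs(y)<55)&(z>-130)&(z<18)
    Q=C[m]; print(n,"carrier",m.sum(),"x",np.percentile(x[m],[1,99]).round(1),"y",np.percentile(y[m],[1,99]).round(1),"z",np.percentile(z[m],[1,99]).round(1))
    b=m&(z>-8)&(abs(x)>16); 
    for sg in(1,-1):
        g=b&(x*sg>0)&(abs(y)<14); print("  bar end",sg,"y",np.median(y[g]).round(2),"z top",np.percentile(z[g],[50,95]).round(2),"xmax",np.percentile(np.abs(x[g]),99).round(1),g.sum())
    low=m&(z<-85)
    for sg in(1,-1):
        g=low&(x*sg>20);print("  low",sg,"y",np.percentile(y[g],[2,50]).round(1),"zmin",np.percentile(z[g],2).round(1),"xmax",np.percentile(np.abs(x[g]),98).round(1),g.sum())
    if n=="scene":
        g=low&(y<-30)
        A=C[g];mu,nv,_=plane(A);print("  open face normal yaw",np.degrees(np.arctan2(nv[1],nv[0])).round(2)+90,nv.round(3),len(_))
```

```text
scene head 668 lat [541.6 581.4 617.1] look [-305.6 -257.4 -247.6] z [146.8 236.9]
scene dark 498 lat [541.4 577.9 613.7] look [-262.4 -256.5 -247. ] z [148.8 237.1]
window plane [482.  408.1 190.9] 340 yaw 16.560000000000002 lat mid 577.7 look -256.4 z mid 192.32315902779038
scene carrier 1423 x [-56.5  59.5] y [-43.1  24.4] z [-123.3   12.3]
  bar end 1 y -8.72 z top [2.06 8.07] xmax 59.4 103
  bar end -1 y -8.99 z top [2.58 8.3 ] xmax 57.0 86
  low 1 y [-43.1 -31.8] zmin -123.0 xmax 59.6 210
  low -1 y [-43.4 -32.9] zmin -123.5 xmax 56.4 178
  open face normal yaw 17.209999999999994 [ 0.296 -0.954 -0.049] 126
top head 1652 lat [533.2 570.5 611. ] look [-314.4 -271.9 -250.6] z [152.2 238.9]
top dark 684 lat [533.2 566.7 607. ] look [-288.8 -258.5 -250.3] z [151.7 239.6]
top carrier 1662 x [-61.2  54.7] y [-38.7  40.3] z [-121.3   10.8]
  bar end 1 y -6.74 z top [ 7.38 10.49] xmax 55.6 90
  bar end -1 y -2.33 z top [ 8.34 10.8 ] xmax 61.1 257
  low 1 y [-38.6 -33.3] zmin -121.4 xmax 53.1 161
  low -1 y [-38.6 -19.2] zmin -121.2 xmax 61.2 316
```

Run:
```python
from h import *
th=np.radians(16.3);l=np.array([np.cos(th),np.sin(th),0]);k=np.array([np.sin(th),-np.cos(th),0]);t=np.array([521.3,269.9,291.2])
for n in("scene","top"):
    f=np.load(n+"e.npz");C=cloud(n,f["d"]);R=C-t;x=R@l;y=R@-k;z=R[...,2]
    for i in(-35,0,35):
        for j in(-18,18):
            g=(f["d"]>0)&(np.hypot(x-i,y-j)<9)&(z>-75)&(z<-40);print(n,i,j,g.sum(),(np.median(z[g]).round(1) if g.sum() else None))
    if n=="top":
        for nm,g in(("rim +y",(abs(y-40)<5)&(z<-70)&(z>-110)),("rim -y",(abs(y+40)<5)&(z<-70)&(z>-125))):
            print(nm,g.sum(),np.percentile(z[g],[50,90]).round(1) if g.sum() else None)
s=bot.sense();print(s["t"],np.abs(s["dq"]).max(),s["eef_pos"].round(1),np.degrees(s["eef_rot"]).round(2))
```

```text
scene -35 -18 11 -60.6
scene -35 18 11 -61.0
scene 0 -18 11 -60.0
scene 0 18 10 -61.0
scene 35 -18 12 -60.2
scene 35 18 9 -60.5
top -35 -18 58 -58.8
top -35 18 0 None
top 0 -18 31 -58.4
top 0 18 0 None
top 35 -18 23 -59.1
top 35 18 0 None
rim +y 67 [-85.6 -83.9]
rim -y 212 [-91.3 -85.8]
10.6 0.0027763189426384767 [521.4 270.  291.6] [-8.999e+01 -3.000e-02  1.630e+01]
```

All six caps sit at the same height, so the carrier is level and the vials are standing. Settle briefly, confirm still, then hand in.

```bash
python3 -m pendant '[[[0,0,0,0,0,0,-1],[0,0,0,0,0,0,-1],[0,0,0,0,0,0,-1],[0,0,0,0,0,0,-1],[0,0,0,0,0,0,-1],[0,0,0,0,0,0,-1],[0,0,0,0,0,0,-1],[0,0,0,0,0,0,-1],[0,0,0,0,0,0,-1],[0,0,0,0,0,0,-1]]]'
python3 - <<'E'
from rig import bot; print(bot.hand_in())
E
```

```text
t: 11.43
eef_pos: [521.3, 269.9, 291.3]
eef_rot: [-1.571, -0.0, 0.284]
contact_force: [0.1, 0.6, -4.4]
opening: 0.179
the job is handed in; nothing more can be done
None
```

The carrier is being held in front of the barcode reader, level and still, and the job was handed in at about 11.4 s. I gripped it by the middle of its bar, lifted it straight up off the shaker, turned it about 32° and carried it over.

Last checks:
- **Centring:** the carrier is within about 1 mm of the reader's centre line in both cameras. By calculation the label centre is about 190 mm above the bench, level with the window.
- **Distance and facing:** the label is about 97 to 101 mm from the window. The tool is within about 0.3° of square to it. The carrier's open side measured 0.65° off, but that is a noisy figure.
- **Level and vials:** all six vial caps read within about 1 mm of each other in the scene camera; the gripper hid the rear row from the top camera. A plane fit on the carrier's open side suggested about 3° of tilt, which disagreed with the caps, the bar ends and the tool pose. I put it down to the few, noisy depth points in that fit.
- **Contact:** the largest force reading was about 5 N, which is the carrier's weight. I chose the path to clear the other things and saw none of them moved, but I did not re-measure each one.

The two cameras differ by about 6 mm in absolute position, so I compared carrier and reader within the same camera.

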